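Seat the nut-runner, then hold the hidden bolt head behind the bracket

ROBOT

A 7-joint arm with a two-finger parallel gripper is mounted at the origin on the work surface. World frame = base frame: x ahead of the robot, y to its left, z up, the work surface at z = 0. Lengths are in m, angles in rad, forces in N, time in s.
With the tool pointing down it reaches from about 0.425 to 0.875 m from the base axis. Payload 4.7 kg.
Tool frame: the origin (TCP) lies between the finger pads, 19 mm behind the fingertips; this is the grasp point; z points along the fingers, y is the line along which they close (so a half turn about z gives the same grasp; the last joint's range is limited). The gripper opens to 87 mm and grips with 3 to 60 N. Pads are 19 mm wide; open, the fingers measure 117 mm over their backs; the gripper's body (75 mm by 190 mm) begins 51 mm behind the grasp point.
Start: joints at [-1.132, 0.321, -0.07, 1.45, 0.023, 1.371, -0.057], TCP at [0.268, 0.592, 0.241] pointing down, gripper open.
Joint ranges: [-2.86, 2.86], [-0.3, 2.09], [-1.38, 1.24], [0.06, 2.45], [-1.56, 4.7], [0.09, 2.05], [-2.69, 2.69]. Speed limits (rad/s): [2.57, 2.57, 3.14, 3.14, 3.14, 3.14, 3.14].

INTERFACE

Orientations are given as a rotation vector (axis times angle).
In Python, from bench import ctrl gives the robot as it stands.
- The arm moves only by the tool step_arm, never from a script. Its argument "targets" is a list of rows, each a list of 7 numbers: the shift along the world's x, y, z in cm, then the turn, a rotation vector about the world's x, y, z in degrees, then the opening, from 0 (shut) to 1 (fully open). A call has exactly 5 rows; each row shifts and turns the commanded pose from where the row before left it; what a row does not reach is not made up. A row lasts 1/12 s, in which the tool goes at most 41.7 mm and 7.16 degrees, less where a joint would pass 70% of its speed; a pose out of reach is approached as far as the arm can. A call with a gripper value outside its range is refused whole. The fingers move at their own pace and stop on an object; "force" is the grip in N (left out, the last holds). Time passes only in rows, so rows that do not move let the fingers close, or fill a call up. It gives the time, the measured TCP pose, the force, the opening and the grip force at its end, in the units of the state.
- ctrl.get_state(): the state, without advancing time (a new reading comes with each control period).
- ctrl.get_image(name): name is "scene" or "top"; returns (picture, depth): 480x640x3 uint8, red, green, blue; 480x640 float32, m along the optical axis (not along the pixel's ray), 0 where there is no reading.
- ctrl.camera_params(name): a dict with "intrinsics" (3x3 intrinsics, pixels), "rvec" (rotation vector, rad) and "tvec" (3), from world to camera coordinates, as OpenCV has them. Camera axes: x right, y down, z forward; pixel columns grow to the right and rows downward; lengths in m; the calibration is good to about 2 mm. A picture is of the moment at which its call begins. camera_params takes no time and is no camera call.
- ctrl.close_job(): hands the job in; it is judged then, once.
The state is a dict: "time": time; "joint_positions": joint angles; "qd": joint speeds; "joint_torque": joint torques, N m; "position": TCP position; "tool_rot": TCP orientation; "ft_force": force on the tool from outside, world axes, zero at the start; "torque": the same for the moment, N m; "grip_width": opening from 0.0 (shut) to 1.0 (fully open); "grip_force": force on a finger pad.
Only numpy, scipy, OpenCV 4.12 (cv2) and the standard library are available. Lean on these libraries where they do the work, as an engineer would, in place of code of your own. Each camera call takes 0.05 s, during which the arm holds its last target. There are 200 camera calls.

TASK

Slide the nut-runner along its rail towards the yellow bracket until it is fully home and the detent ball has snapped up to hold it. Then reach down into the narrow gap behind the bracket, grasp the bolt's T-shaped head by its two flat sides and hold it from turning, with the flats upright and the lever level against its spring. Finish while still gripping the head like that, with the nut-runner still home and the parts, tools and bins lying around left where they are.

Things in the scene. Friction and masses are not known exactly. Their poses are not given: they have to be found in the camera images.
- fixture: Aluminium assembly fixture fixed to the table (sizes in mm). Origin on the table surface under the bracket's back face; x along the rail and on through the bracket, away from the robot; y left, z up; turned about z by up to 0.25 rad. Base plate x -280 to 100, y -70 to 70, 12 thick. T-shaped steel rail along x at y 0, x -270 to -33, top at z 34. The bolt's axis runs along x at y 0, z 80.
- bracket_top (a point): Middle of the top edge of the upright yellow bracket plate: fixture x -4, y 0, z 108. The plate is 8 thick (x -8 to 0) and 100 wide (y -50 to 50). Behind it (+x) lies the gap.
- housing_top (a point): Middle of the front top edge of the grey rear housing: fixture x 44, y 0, z 75. The housing is x 44 to 72, y -50 to 50. The gap between bracket and housing is thus 44 wide, open at the top and at both y ends.
- rail_stop (a point): Middle of the face of the red end stop that the carriage's front meets when home: fixture x -45, y 0, z 44 (its top). The stop is 12 thick, 60 wide.
- nutrunner: Blue carriage with black motor along x and dark socket (22 dia., reaching 70 ahead of the origin), 0.4 to 0.75 kg, on the rail with 1.5 play; slides along x, cannot lift off. Carriage 90 long, 45 wide; origin mid-length at its underside, 16.5 above the table; axes as the fixture's. Starts 65 to 110 short of home. Home: origin at fixture x -90 (play: to about -92).
- nutrunner_grip (a point): Grip point in the orange block on top of the nut-runner, 123 above the table: the block is 26 wide in y, 40 long in x, and spans heights 95 to 139; the motor's top just below it is at 98. This point is straight above the body's origin.
- detent (a joint): Brass sprung ball in the rail's top, at x -92 in the fixture frame: how far it is pressed down (m). 0 = up (free, or snapped into the carriage's pocket when home); about 0.0035 while the carriage's ceiling rides on it. The rail is greased (a few N to slide); riding over the ball takes about 5 N more. Once up under the homed carriage it keeps it from sliding back on its own.
- pivot (a joint): Turn of the bolt (head and lever) about the fixture's x, rad. 0 = flats upright, lever level; negative = lever's red end down. A spring (0.3 N m/rad, slight friction) rests it near -0.3 (start -0.36 to -0.24) and turns it back when let go; 0.1 N m holds it at 0. Upright jaws closing at 20 to 30 N on the flats turn the head to 0, as it is much taller than thick.
- head_center (a point): Centre of the bolt's T-shaped steel head: fixture x 22 (mid-gap), y 0, z 80. The head is 16 long in x (14 to 30), 10 thick across its two flats (in y when upright), 34 tall; an 8 dia. neck joins it to the bracket. The bolt's black lever with a red end sticks out 75 to +y in front of the bracket.
- blue_bin: Blue open bin 160 x 100 x 80, bystander; origin centre of underside.
- green_bin: Green open bin 160 x 100 x 80, bystander; origin centre of underside.
- grey_tote: Grey open tote 240 x 180 x 110, bystander; origin centre of underside.
- screwdriver: Screwdriver with orange handle lying on the table, bystander.
- lock_casting: Open aluminium lock casting 120 x 90 x 25, bystander; origin centre of underside.
- spare_bolt: Spare T bolt, 57 long, 34 over its head, lying on the fixture's base plate right of the rail, bystander.
- washer: Brass washer 24 dia. x 5 lying on the fixture's base plate left of the rail, bystander.
Things that resemble listed ones, but are neither listed nor needed, are in the scene too. There is more than one size of the nutrunner; the one meant has the size given above.

How it is judged:
By the outcome, as a careful person would: the job done as asked, in the order asked, and still so for the second after the job is handed in, while the arm keeps its last pose, push and grip.
It also fails if it takes over 45 s, if anything falls off the work surface, if the arm or the gripper's body presses on something with over 40 N, if the wrist force passes 120 N, or if a joint passes its speed limit or range.

## Working session

There is one attempt and no reset: what is moved stays moved. The work goes in short steps, Python scripts to look and compute and a tool call to move; the robot and the scene stay as the last step left them, time stands still between calls to the robot, and variables do not carry over. Pictures are saved under pics/ and viewed, at most 10 in all, crops included, and the job is handed in when it is done.

Besides the shell and the picture viewer there is one more tool, called as name(argument=value, ...) on one line, values as JSON. step_arm: Moves the arm, as the interface text tells. Its arguments: {"type":"object","properties":{"targets":{"type":"array"},"force":{"type":"number"}},"required":["targets"]}

```bash
ls; mkdir -p pics
cat > h.py <<'E'
import numpy as np, cv2
from bench import ctrl
def cam(n):
    p=ctrl.camera_params(n); R=cv2.Rodrigues(np.array(p["rvec"],float))[0]
    return np.array(p["intrinsics"],float).reshape(3,3),R,np.array(p["tvec"],float).ravel()
def cloud(n):
    im,d=ctrl.get_image(n); K,R,t=cam(n)
    v,u=np.mgrid[:480,:640]
    P=np.stack([(u-K[0,2])/K[0,0]*d,(v-K[1,2])/K[1,1]*d,d],-1)
    W=(P-t)@R; W[d==0]=np.nan
    return im,d,W
def proj(n,X):
    K,R,t=cam(n); return cv2.projectPoints(np.atleast_2d(np.array(X,float)),cv2.Rodrigues(R)[0],t,K,None)[0][:,0]
E
python3 - <<'E'
from h import *
for n in("scene","top"):
    im,d,W=cloud(n); cv2.imwrite(f"pics/{n}0.png",im[...,::-1]); np.savez(f"/tmp/{n}0.npz",im=im,d=d,W=W)
s=ctrl.get_state(); print(s["time"],s["position"],s["tool_rot"],s["grip_width"])
E
```

```text
pics
0.1 [0.26774323 0.59177354 0.240266  ] [-6.62148529e-01 -3.07074526e+00  2.68121955e-03] 0.9993957377656467
```

View pics/scene0.png

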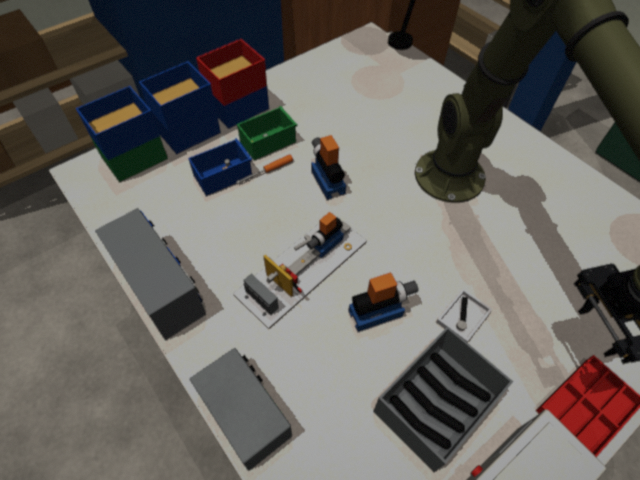

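View pics/top0.png

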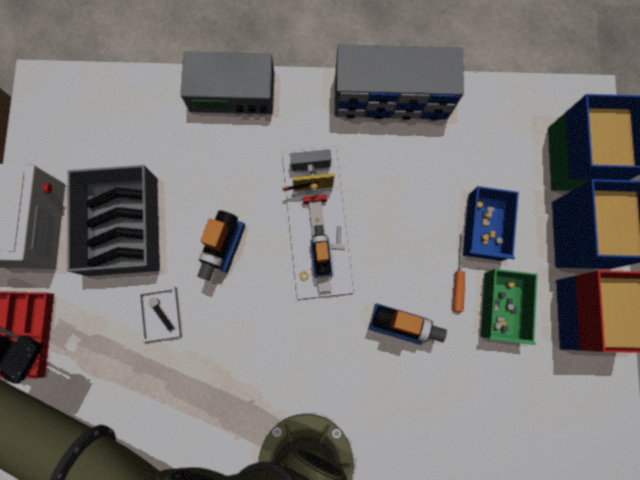

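The top view shows the fixture at about (318,222): orange block (322,252), bracket (310,183), housing (310,158), red stop (315,198), lever towards the left (285,188). The other two nut-runners are decoys that sit off the rail. Next I'll measure positions from colour masks and depth.

Run:
```python
from h import *
C={}
for n,(u0,u1,v0,v1) in {"top":(275,360,140,305),"scene":(225,375,200,330)}.items():
    z=np.load(f"/tmp/{n}0.npz"); im,W=z["im"],z["W"]
    hsv=cv2.cvtColor(im,cv2.COLOR_RGB2HSV); m=np.zeros((480,640),bool); m[v0:v1,u0:u1]=1
    H,S,V=[hsv[...,i].astype(int) for i in range(3)]
    sat=(S>140)&(V>90)&m
    for k,q in {"yellow":(H>19)&(H<32),"orange":(H>8)&(H<18),"red":(H<6)|(H>174)}.items():
        P=W[sat&q]; P=P[np.isfinite(P[:,0])]
        print(n,k,len(P),np.round(np.percentile(P,[3,50,97],axis=0),4).tolist())
        C[n,k]=P
    for k,zr in {"brackettop":(.1,.115),"housing":(.068,.08),"orangetop":(.134,.145)}.items():
        P=W[m&(W[...,2]>zr[0])&(W[...,2]<zr[1])]
        if len(P)<5: print(n,k,len(P)); continue
        r=cv2.minAreaRect((P[:,:2]*1000).astype(np.float32)); print(n,k,len(P),np.round(P.mean(0),4),[np.round(x,1) for x in r])
    # base plate
    P=W[m&(W[...,2]>.008)&(W[...,2]<.016)]
    r=cv2.minAreaRect((P[:,:2]*1000).astype(np.float32)); print(n,"plate",len(P),r)
im=np.load("/tmp/top0.npz")["im"]
cv2.imwrite("pics/top_crop.png",cv2.resize(im[140:305,270:365,::-1],None,fx=3.5,fy=3.5,interpolation=cv2.INTER_CUBIC))
```

```text
top yellow 120 [[0.6543, -0.0424, 0.0991], [0.6614, 0.0011, 0.1056], [0.6675, 0.0422, 0.1097]]
top orange 210 [[0.4623, -0.0368, 0.1271], [0.4804, -0.0246, 0.1366], [0.5008, -0.0115, 0.1406]]
top red 101 [[0.62, -0.0304, 0.0364], [0.627, -0.006, 0.0417], [0.6416, 0.0649, 0.0624]]
top brackettop 181 [ 0.6459 -0.0008  0.1056] [array([559.3,   6.3]), array([ 96.3, 231.3]), np.float64(87.2)]
top housing 599 [0.7016 0.0095 0.0735] [array([590.5,  11.6]), array([117.7, 309. ]), np.float64(89.2)]
top orangetop 188 [ 0.4813 -0.0238  0.1372] [array([481.4, -23.8]), array([39.7, 25.6]), np.float64(8.2)]
top plate 4057 ((577.4419555664062, -10.620254516601562), (379.99017333984375, 139.79623413085938), 7.710816860198975)
scene yellow 123 [[0.6489, -0.042, 0.0871], [0.6618, 0.005, 0.1071], [0.6701, 0.0473, 0.111]]
scene orange 182 [[0.4645, -0.0336, 0.0422], [0.4932, -0.0159, 0.1396], [0.6324, 0.2153, 0.1748]]
scene red 47 [[0.6189, -0.0098, 0.0399], [0.6253, 0.013, 0.044], [0.6448, 0.0712, 0.069]]
scene brackettop 453 [0.5816 0.1084 0.1078] [array([596.7,  67.9]), array([277.6, 220.8]), np.float64(70.0)]
scene housing 583 [0.6891 0.0202 0.0743] [array([621.2,  53.2]), array([275.2, 295. ]), np.float64(67.5)]
scene orangetop 152 [0.4901 0.0084 0.1392] [array([500.4,  95.1]), array([273.3,  44.2]), np.float64(81.1)]
scene plate 3022 ((559.0926513671875, -12.80706787109375), (400.051513671875, 373.9115295410156), 48.267845153808594)
```

View pics/top_crop.png

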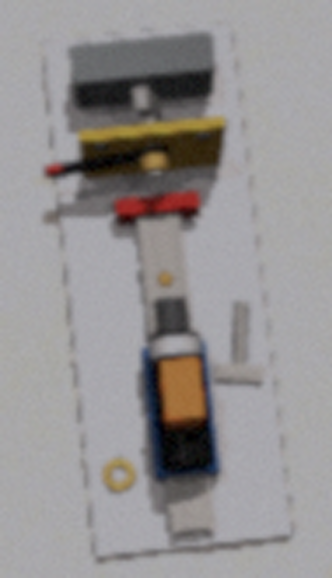

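The base plate fits a 380 x 139.8 rectangle, so the fixture origin is about (0.6666, 0.0015) with yaw 7.71°. The nut-runner is at fixture x ≈ -187, about 97 mm short of home. Moving now, with a +32° turn so that the tool's y lies along the fixture's y.

step_arm(targets=[[2.5,-2.6,0.6,0,0,6.4,1],[2.5,-2.6,0.6,0,0,6.4,1],[2.5,-2.6,0.6,0,0,6.4,1],[2.5,-2.6,0.6,0,0,6.4,1],[2.5,-2.6,0.6,0,0,6.4,1]])

```text
time: 0.52
position: [0.3937, 0.4607, 0.271]
tool_rot: [0.219, -3.133, 0.001]
ft_force: [0.3, 0.3, 0.6]
grip_width: 1.002
grip_force: 0.0
```

step_arm(targets=[[1.2,-3.2,0,0,0,0,1],[1.2,-3.2,0,0,0,0,1],[1.2,-3.2,0,0,0,0,1],[1.2,-3.2,0,0,0,0,1],[1.2,-3.2,0,0,0,0,1]])

```text
time: 0.93
position: [0.4531, 0.3004, 0.2709]
tool_rot: [0.21, -3.134, 0.0]
ft_force: [0.7, 1.3, 1.2]
grip_width: 0.999
grip_force: 0.0
```

step_arm(targets=[[0.6,-3.2,0,0,0,0,1],[0.6,-3.2,0,0,0,0,1],[0.6,-3.2,0,0,0,0,1],[0.6,-3.2,0,0,0,0,1],[0.6,-3.2,0,0,0,0,1]])

```text
time: 1.35
position: [0.4827, 0.1405, 0.271]
tool_rot: [0.21, -3.134, -0.0]
ft_force: [1.4, -0.1, -0.9]
grip_width: 0.997
grip_force: 0.0
```

step_arm(targets=[[0,-3.3,0,0,0,0,1],[0,-3.3,0,0,0,0,1],[0,-3.3,0,0,0,0,1],[0,-3.3,0,0,0,0,1],[-0.1,-3.2,0,0,0,0,1]])

```text
time: 1.77
position: [0.4815, -0.0236, 0.271]
tool_rot: [0.209, -3.134, -0.0]
ft_force: [0.5, 0.4, -1.0]
grip_width: 1.001
grip_force: 0.0
```

step_arm(targets=[[0,0,-3,0,0,0,0.8],[0,0,-3,0,0,0,0.7],[0,0,-3,0,0,0,0.7],[0,0,-3,0,0,0,0.7],[0,0,-1.5,0,0,0,0.7]])

```text
time: 2.18
position: [0.4793, -0.0219, 0.1325]
tool_rot: [0.209, -3.129, 0.0]
ft_force: [-0.8, -0.2, -0.4]
grip_width: 0.734
grip_force: 0.0
```

Run:
```python
from h import *
im,d,W=cloud("top"); t2=im[140:305,270:365]
im2,_,_=cloud("scene")
a=cv2.resize(t2,None,fx=3,fy=3); b=cv2.resize(im2[170:335,210:370],None,fx=3,fy=3)
cv2.imwrite("pics/g1.png",np.hstack([a,b])[...,::-1])
s=ctrl.get_state(); print(s["position"],s["joint_positions"],s["ft_force"])
```

```text
[ 0.47912413 -0.02188323  0.13310574] [-0.3814182   0.04393719  0.38171434  2.00349939 -0.0173851   1.10423073
  1.71228488] [-1.19609489  0.95454121 -0.05999413]
```

View pics/g1.png

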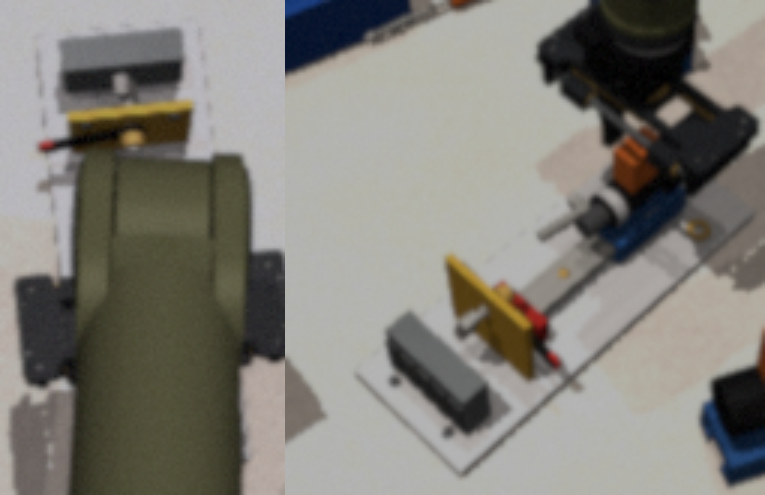

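The fingers straddle the orange block (right half, about (635,165)), and the block is clear of the gripper body. I'll correct by 2 mm, lower and grip.

step_arm(targets=[[0.2,-0.2,-0.4,0,0,0,0.7],[0,0,-0.5,0,0,0,0.7],[0,0,0,0,0,0,0.5],[0,0,0,0,0,0,0],[0,0,0,0,0,0,0]], force=25)

```text
time: 2.7
position: [0.4845, -0.0237, 0.1281]
tool_rot: [-0.21, 3.133, 0.0]
ft_force: [0.3, 0.4, 0.2]
grip_width: 0.557
grip_force: 0.0
```

step_arm(targets=[[0,0,0,0,0,0,0],[0,0,0,0,0,0,0],[0,0,0,0,0,0,0],[0,0,0,0,0,0,0],[0,0,0,0,0,0,0]])

```text
time: 3.12
position: [0.4841, -0.0237, 0.1275]
tool_rot: [-0.21, 3.134, 0.0]
ft_force: [0.0, -0.2, 0.3]
grip_width: 0.292
grip_force: 25.0
```

step_arm(targets=[[0.9,0.12,0,0,0,0,0],[0.9,0.12,0,0,0,0,0],[0.9,0.12,0,0,0,0,0],[0.9,0.12,0,0,0,0,0],[0.9,0.12,0,0,0,0,0]])

```text
time: 3.53
position: [0.5303, -0.0175, 0.1275]
tool_rot: [-0.21, 3.134, -0.0]
ft_force: [-1.3, -0.8, 4.3]
grip_width: 0.292
grip_force: 25.0
```

step_arm(targets=[[0.8,0.11,0,0,0,0,0],[0.8,0.11,0,0,0,0,0],[0.8,0.11,0,0,0,0,0],[0.8,0.11,0,0,0,0,0],[0.8,0.11,0,0,0,0,0]])

```text
time: 3.95
position: [0.5697, -0.0123, 0.1275]
tool_rot: [0.21, -3.134, 0.0]
ft_force: [1.0, -0.5, 5.7]
grip_width: 0.3
grip_force: 25.0
```

step_arm(targets=[[0.2,0.03,0,0,0,0,0],[0.2,0.03,0,0,0,0,0],[0.2,0.03,0,0,0,0,0],[0.2,0.02,0,0,0,0,0],[0,0,0,0,0,0,0]])

```text
time: 4.37
position: [0.5776, -0.0111, 0.1275]
tool_rot: [-0.21, 3.134, 0.0]
ft_force: [1.1, 0.1, 3.6]
grip_width: 0.298
grip_force: 25.0
```

step_arm(targets=[[0.1,0.01,0,0,0,0,0],[0.1,0.01,0,0,0,0,0],[0.1,0.02,0,0,0,0,0],[0,0,0,0,0,0,0],[0,0,0,0,0,0,0]])

```text
time: 4.78
position: [0.58, -0.0108, 0.1275]
tool_rot: [-0.21, 3.134, 0.0]
ft_force: [-1.2, 0.4, 4.3]
grip_width: 0.297
grip_force: 25.0
```

step_arm(targets=[[0.1,0.01,0,0,0,0,0],[0.1,0.01,0,0,0,0,0],[0,0,0,0,0,0,0],[0,0,0,0,0,0,0],[0,0,0,0,0,0,0]])

```text
time: 5.2
position: [0.5804, -0.0108, 0.1276]
tool_rot: [0.209, -3.131, -0.001]
ft_force: [-4.6, -0.6, 9.3]
grip_width: 0.297
grip_force: 25.0
```

step_arm(targets=[[0.2,0.03,0,0,0,0,0],[0.2,0.03,0,0,0,0,0],[0.1,0,0,0,0,0,0],[0,0,0,0,0,0,0],[0,0,0,0,0,0,0]])

```text
time: 5.62
position: [0.5822, -0.0108, 0.1279]
tool_rot: [0.208, -3.124, -0.002]
ft_force: [-15.2, -1.3, 18.9]
grip_width: 0.295
grip_force: 25.0
```

Run:
```python
from h import *
s=ctrl.get_state(); print(s["position"],s["ft_force"])
im,d,W=cloud("scene"); np.savez("/tmp/s1.npz",im=im,W=W)
c=cv2.resize(im[200:330,230:370],None,fx=4,fy=4,interpolation=cv2.INTER_CUBIC); cv2.imwrite("pics/home.png",c[...,::-1])
```

```text
[ 0.58223015 -0.01075182  0.12793428] [-15.21497791  -1.25217783  18.85648963]
```

View pics/home.png

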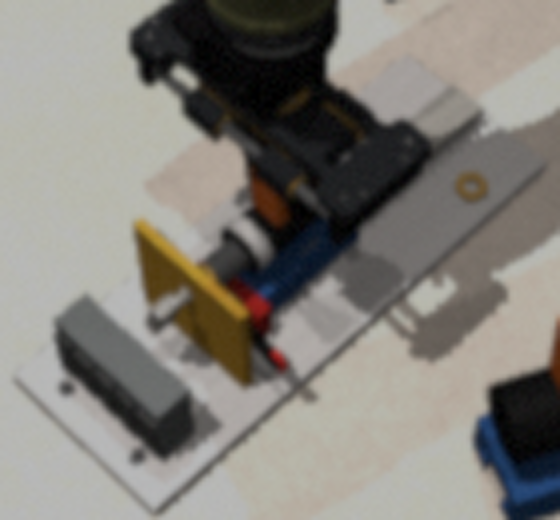

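The image shows the carriage's front against the red stop (about (258,300)), with 15 N of push. I'll relax the push, open the jaws and lift straight up.

step_arm(targets=[[-0.2,-0.03,0,0,0,0,0],[-0.2,-0.03,0,0,0,0,0],[0,0,0,0,0,0,0],[0,0,0,0,0,0,0],[0,0,0,0,0,0,0]])

```text
time: 6.08
position: [0.5813, -0.0108, 0.1277]
tool_rot: [0.209, -3.131, -0.001]
ft_force: [-5.7, -0.7, 10.5]
grip_width: 0.297
grip_force: 25.0
```

step_arm(targets=[[0,0,0,0,0,0,0.7],[0,0,0,0,0,0,0.7],[0,0,0,0,0,0,0.7],[0,0,0,0,0,0,0.7],[0,0,0,0,0,0,0.7]])

```text
time: 6.5
position: [0.5827, -0.0105, 0.1268]
tool_rot: [0.21, -3.134, 0.0]
ft_force: [0.1, 0.5, 0.2]
grip_width: 0.593
grip_force: 0.0
```

step_arm(targets=[[0,0,1,0,0,0,0.7],[0,0,2,0,0,0,0.7],[0,0,2,0,0,0,0.7],[0,0,1,0,0,0,0.7],[0,0,0,0,0,0,0.7]])

```text
time: 6.92
position: [0.5848, -0.0107, 0.1905]
tool_rot: [-0.209, 3.129, 0.001]
ft_force: [0.1, -0.1, -0.3]
grip_width: 0.697
grip_force: 0.0
```

Run:
```python
from h import *
yaw=np.deg2rad(7.71); O=np.array([.6666,.0015]); R=np.array([[np.cos(yaw),np.sin(yaw)],[-np.sin(yaw),np.cos(yaw)]])
def fx(W): F=W.copy(); F[...,:2]=(W[...,:2]-O)@R.T; return F*1000
def rep(n,F,lo,hi):
    m=np.all((F>lo)&(F<hi),-1); P=F[m]; print(n,len(P), np.round(np.percentile(P,[2,50,98],axis=0),1).tolist() if len(P) else "")
for f in("top0","scene0"):
    F=fx(np.load(f"/tmp/{f}.npz")["W"])
    rep(f+" head",F,[6,-25,84],[38,25,104]); rep(f+" bracket",F,[-14,-60,100],[6,60,114]); rep(f+" housing",F,[34,-60,70],[85,60,80])
im,d,W=cloud("scene"); F=fx(W)
hsv=cv2.cvtColor(im,cv2.COLOR_RGB2HSV).astype(int); o=(hsv[...,0]>5)&(hsv[...,0]<19)&(hsv[...,1]>130)
P=F[o&np.all((F>[-230,-30,85])&(F<[-50,30,150]),-1)]; print("orange now",len(P),np.round(np.percentile(P,[2,50,98],axis=0),1).tolist())
F0=np.load("/tmp/scene0.npz"); hsv=cv2.cvtColor(F0["im"],cv2.COLOR_RGB2HSV).astype(int); F=fx(F0["W"]);o=(hsv[...,0]>5)&(hsv[...,0]<19)&(hsv[...,1]>130)
P=F[o&np.all((F>[-230,-30,85])&(F<[-50,30,150]),-1)]; print("orange then",len(P),np.round(np.percentile(P,[2,50,98],axis=0),1).tolist())
print(fx(np.array([[.5848,-.0107,.19]])), O+np.array([.022,0])@R)
```

```text
top0 head 38 [[12.3, -2.5, 86.8], [20.1, 3.1, 94.3], [30.1, 8.9, 98.8]]
top0 bracket 166 [[-10.0, -47.4, 100.6], [-4.8, 1.1, 105.6], [0.8, 47.9, 109.7]]
top0 housing 396 [[44.3, -47.8, 70.2], [57.5, 0.6, 73.4], [70.8, 47.7, 77.9]]
scene0 head 32 [[11.1, -1.9, 87.2], [22.2, 4.3, 94.7], [29.7, 8.7, 100.6]]
scene0 bracket 145 [[-10.2, -48.0, 100.1], [-3.6, 0.6, 107.1], [-0.1, 48.3, 111.2]]
scene0 housing 400 [[44.0, -47.1, 70.8], [58.3, 1.1, 74.5], [71.1, 48.0, 78.8]]
orange now 225 [[-109.5, -10.3, 90.9], [-81.1, 9.7, 124.0], [-71.1, 14.3, 141.4]]
orange then 276 [[-211.5, -9.6, 92.3], [-181.5, 8.4, 128.3], [-166.3, 13.4, 142.4]]
[[-82.69725315  -1.11549169 190.        ]] [0.68840112 0.0044515 ]
```

The frame checks out, the orange block is now centred at fixture x ≈ -90 (home), and the head is where expected. Now over the gap.

step_arm(targets=[[2.2,0.3,0,0,0,0,0.7],[2.2,0.3,0,0,0,0,0.7],[2.2,0.3,0,0,0,0,0.7],[2.2,0.3,0,0,0,0,0.7],[1.6,0.3,0,0,0,0,0.7]])

```text
time: 7.38
position: [0.6876, 0.0048, 0.1852]
tool_rot: [0.21, -3.133, 0.0]
ft_force: [-0.5, 0.2, 0.5]
grip_width: 0.702
grip_force: 0.0
```

step_arm(targets=[[0,0,-1,0,0,0,0.7],[0,0,-1,0,0,0,0.7],[0,0,-1,0,0,0,0.7],[0,0,0,0,0,0,0.7],[0,0,0,0,0,0,0.7]])

```text
time: 7.8
position: [0.6852, 0.0042, 0.1558]
tool_rot: [0.209, -3.132, -0.0]
ft_force: [-0.8, 0.1, -0.9]
grip_width: 0.696
grip_force: 0.0
```

step_arm(targets=[[0.3,0.1,-0.5,0,0,0,0.7],[0,0,-0.8,0,0,0,0.7],[0,0,-0.8,0,0,0,0.7],[0,0,-0.4,0,0,0,0.7],[0,0,0,0,0,0,0.7]])

```text
time: 8.22
position: [0.6889, 0.0055, 0.1305]
tool_rot: [0.21, -3.132, -0.0]
ft_force: [-0.9, 0.3, -1.5]
grip_width: 0.7
grip_force: 0.0
```

Run:
```python
from h import *
s=ctrl.get_state(); print(s["position"],s["tool_rot"],s["ft_force"])
im,d,W=cloud("scene")
c=cv2.resize(im[180:330,220:370],None,fx=4,fy=4,interpolation=cv2.INTER_CUBIC); cv2.imwrite("pics/gap.png",c[...,::-1])
```

```text
[0.68889135 0.00550578 0.13050032] [ 2.09707222e-01 -3.13188486e+00 -1.74981456e-04] [-0.87273759  0.27166484 -1.46944485]
```

View pics/gap.png

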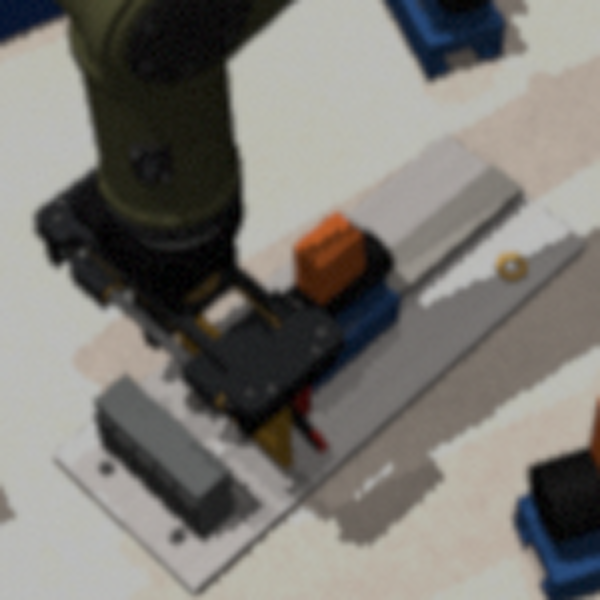

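The gripper is over the gap (about (250,360)), the carriage is still at the stop and nothing is touching. Continuing down.

step_arm(targets=[[0,0,-0.6,0,0,0,0.7],[0,0,-0.6,0,0,0,0.7],[0,0,-0.6,0,0,0,0.7],[0,0,-0.6,0,0,0,0.7],[0,0,0,0,0,0,0.7]])

```text
time: 8.68
position: [0.6888, 0.0055, 0.1063]
tool_rot: [0.21, -3.132, -0.0]
ft_force: [-1.0, 0.3, -0.2]
grip_width: 0.701
grip_force: 0.0
```

step_arm(targets=[[0,0,-0.6,0,0,0,0.7],[0,0,-0.6,0,0,0,0.7],[0,0,-0.6,0,0,0,0.7],[0,0,-0.6,0,0,0,0.7],[0,0,0,0,0,0,0.7]])

```text
time: 9.1
position: [0.6889, 0.0055, 0.0824]
tool_rot: [0.21, -3.132, -0.0]
ft_force: [-0.2, 1.2, -1.1]
grip_width: 0.699
grip_force: 0.0
```

step_arm(targets=[[0,-0.1,-0.2,0,0,0,0.5],[0,0,0,0,0,0,0.3],[0,0,0,0,0,0,0.2],[0,0,0,0,0,0,0],[0,0,0,0,0,0,0]], force=28)

```text
time: 9.52
position: [0.6902, 0.0045, 0.0827]
tool_rot: [-0.21, 3.134, 0.0]
ft_force: [0.8, 0.1, 0.2]
grip_width: 0.406
grip_force: 0.0
```

step_arm(targets=[[0,0,0,0,0,0,0],[0,0,0,0,0,0,0],[0,0,0,0,0,0,0],[0,0,0,0,0,0,0],[0,0,0,0,0,0,0]])

```text
time: 9.93
position: [0.6901, 0.0033, 0.0824]
tool_rot: [-0.209, 3.134, -0.002]
ft_force: [0.7, -3.7, 0.2]
grip_width: 0.112
grip_force: 28.0
```

step_arm(targets=[[0,0,0,0,0,0,0],[0,0,0,0,0,0,0],[0,0,0,0,0,0,0],[0,0,0,0,0,0,0],[0,0,0,0,0,0,0]])

```text
time: 10.35
position: [0.6901, 0.0034, 0.0824]
tool_rot: [-0.209, 3.134, -0.002]
ft_force: [0.8, -5.6, 0.9]
grip_width: 0.111
grip_force: 28.0
```

Run:
```python
from h import *
s=ctrl.get_state(); print(s["position"],s["tool_rot"],s["ft_force"],s["torque"],s["grip_width"]*87)
im,d,W=cloud("scene"); im2,_,W2=cloud("top")
yaw=np.deg2rad(7.71); O=np.array([.6666,.0015]); R=np.array([[np.cos(yaw),np.sin(yaw)],[-np.sin(yaw),np.cos(yaw)]])
for I,w in((im,W),(im2,W2),(np.load("/tmp/scene0.npz")["im"],np.load("/tmp/scene0.npz")["W"])):
    F=w.copy();F[...,:2]=(w[...,:2]-O)@R.T;F*=1000
    h=cv2.cvtColor(I,cv2.COLOR_RGB2HSV).astype(int); sat=h[...,1]>130
    for n,q,lo,hi in(("lever red",(h[...,0]<6)|(h[...,0]>174),[-40,45,30],[0,95,110]),("orange",(h[...,0]>5)&(h[...,0]<19),[-230,-30,85],[-50,30,150])):
        P=F[sat&q&np.all((F>lo)&(F<hi),-1)]; print(n,len(P),np.round(np.percentile(P,[2,50,98],axis=0),1).tolist() if len(P) else "")
c=cv2.resize(im[180:330,220:370],None,fx=4,fy=4,interpolation=cv2.INTER_CUBIC); cv2.imwrite("pics/grip.png",c[...,::-1])
```

```text
[0.69008942 0.00337457 0.08241317] [-2.08844439e-01  3.13422973e+00 -1.75259243e-03] [ 0.79829929 -5.58626148  0.88110918] [-1.2145002  -0.25848091 -0.00576054] 9.662887946731834
lever red 9 [[-15.3, 68.6, 83.7], [-12.4, 72.8, 87.5], [-10.6, 76.6, 89.1]]
orange 285 [[-116.2, -9.4, 93.3], [-87.0, 8.5, 130.4], [-71.0, 14.6, 141.9]]
lever red 0 
orange 27 [[-111.3, -15.0, 87.0], [-107.5, -10.6, 130.1], [-90.6, -7.7, 140.7]]
lever red 11 [[-16.8, 63.4, 61.7], [-12.6, 69.1, 66.2], [-10.7, 73.0, 70.6]]
orange 276 [[-211.5, -9.6, 92.3], [-181.5, 8.4, 128.3], [-166.3, 13.4, 142.4]]
```

View pics/grip.png

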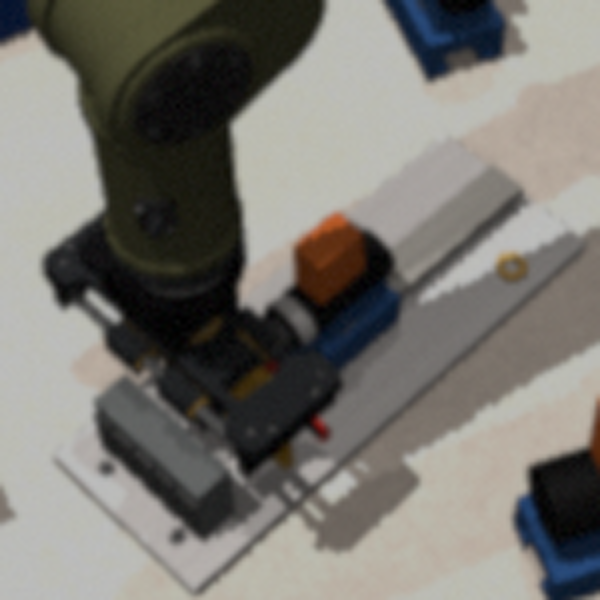

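The jaws hold the head at 9.7 mm. The red lever end (about (320,428)) rose from z ≈ 66 to 87, so the lever is level. The carriage is still at the stop. I'll relieve the small sideways load and re-check.

step_arm(targets=[[0,-0.1,0,0,0,0,0],[0,0,0,0,0,0,0],[0,0,0,0,0,0,0],[0,0,0,0,0,0,0],[0,0,0,0,0,0,0]])

```text
time: 10.87
position: [0.6901, 0.0033, 0.0824]
tool_rot: [-0.21, 3.134, -0.0]
ft_force: [2.4, -3.6, -0.4]
grip_width: 0.113
grip_force: 28.0
```

step_arm(targets=[[0,0,0,0,0,0,0],[0,0,0,0,0,0,0],[0,0,0,0,0,0,0],[0,0,0,0,0,0,0],[0,0,0,0,0,0,0]])

```text
time: 11.28
position: [0.6901, 0.0034, 0.0824]
tool_rot: [-0.21, 3.134, -0.0]
ft_force: [1.5, -4.3, 0.4]
grip_width: 0.116
grip_force: 28.0
```

```bash
python3 -c "
from bench import ctrl
print(ctrl.close_job())"
```

```text
the job is handed in; nothing more can be done
None
```

The nut-runner is home against the red stop after a push of about 15 N. The detent ball is hidden under the carriage, so I could not see it snap up. The jaws hold the bolt head by its flats at 28 N with the lever level, no bystander was knowingly touched, and the job was handed in at about 11.3 s.

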